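Register the returned red book at the library loan station

ROBOT

A 6-joint arm with a two-finger parallel gripper is mounted at the origin on the work surface. World frame = base frame: x ahead of the robot, y to its left, z up, the work surface at z = 0. Lengths are in m, angles in rad, forces in N, time in s.
With the tool pointing down it reaches from about 0.275 to 0.775 m from the base axis. Payload 14.6 kg.
Tool frame: the origin (TCP) lies on the centre line of the jaws, within the pads' length; the fingertips stand 17 mm ahead of it and the grasp point (between the pads) lies 2 mm behind it; z points along the fingers, y is the line along which they close (so a half turn about z gives the same grasp; the last joint's range is limited). The gripper opens to 85 mm and grips with 20 to 120 N. Pads are 22 mm wide; open, the fingers measure 114 mm over their backs; the gripper's body (76 mm by 85 mm) begins 54 mm behind the grasp point. The pads swing forward as they close: fully open they stand 13 mm farther back than shut.
Start: joints at [-1.497, 0.263, -0.048, 1.259, 0, 1.415], TCP at [0.119, -0.511, 0.22] pointing down, gripper open.
Joint ranges: [-2.65, 2.65], [-0.89, 1.7], [-1.18, 1.37], [-2.13, 2.11], [-1.35, 1.29], [-3.14, 3.14]. Speed limits (rad/s): [1.89, 1.89, 2.57, 2.79, 3.14, 3.14].

INTERFACE

Orientations are given as a 3x3 rotation matrix whose columns are the frame's x, y, z axes.
In Python, from cell import manip gives the robot as it stands. The module is installed in compiled form; this text tells all that it offers. Calls block until the motion is done:
- manip.movep(position, orientation): joint-space move of the TCP to a pose.
- manip.move_straight(position, rot=None, max_speed=0.15, until_force=None): straight line of the TCP; rot=None keeps the orientation; max_speed is the mean speed in m/s. With until_force (N) it stops when the force on the tool has changed by that much, and returns True; else False.
- manip.goto_joints(angles): joint-space move.
- manip.gripper_to(opening, force=None): finger opening in m; force is the grip in N (None keeps the last); returns when the fingers have stopped.
- manip.hold(seconds).
- manip.inverse_kinematics(position, orientation): joint angles nearest the present ones, or None.
- manip.read_state(): the state.
- manip.get_image(name): name is "side" or "top" or "wrist"; returns (picture, depth): 384x512x3 uint8, red, green, blue; 384x512 float32, m along the optical axis (not along the pixel's ray), 0 where there is no reading.
- manip.calibration(name): a dict with "fovy" (degrees; the focal length in pixels is half the picture's height over the tangent of half this angle, whatever the lens; pixels are square), "cx", "cy" (the principal point, pixels), "k1" (the pictures are not rectified: a ray, as slopes to the right and down, at radius r is drawn at 1 + k1 r^2 times it, then the intrinsics apply), "camera_from_world" (4x4, takes a point from world to camera coordinates). Camera axes: x right, y down, z forward; pixel columns grow to the right and rows downward; lengths in m; the calibration is good to about 2 mm. A picture is of the moment at which its call begins: read the wrist's pose just before it. calibration takes no time and is no camera call; for the wrist camera it gives the pose at the moment of the call.
A pose or a line that the arm cannot do raises manip.Unreachable and nothing moves.
- manip.close_job(): hands the job in; it is judged then, once.
The state is a dict: "t": time; "joints": joint angles; "joint_velocities": joint speeds; "joint_efforts": joint torques, N m; "tcp_pos": TCP position; "tcp_rot": TCP orientation; "force": force on the tool from outside, world axes, zero at the start; "torque": the same for the moment, N m; "grip_width": finger opening in m; "finger_force": force on a finger pad.
Only numpy, scipy, OpenCV 4.12 (cv2) and the standard library are available. Lean on these libraries where they do the work, as an engineer would, in place of code of your own. Each camera call takes 0.05 s, during which the arm holds its last target. There are 200 camera calls.

TASK

Check in the returned red book: without picking it up, push it gently across the white reading plate with the fingertips until it lies squarely against the grey stop bar, then press the green button gently well down, let it come back up and take the hand away. Do not press the blue or red buttons, do not press green before the book is against the bar, and leave everything else on the desk where it stands.

Things in the scene. Friction and masses are not known exactly. Their poses are not given: they have to be found in the camera images.
- reader: Reading plate, fixed: white slab 240 (x) x 260 (y) x 12 mm thick, blue-grey field on top. A grey stop bar runs along its far (+x) edge: inner face at x = +108 mm, top 42 mm above the desk; the other edges are open. Origin: centre of the plate's underside, on the desk; x points away from the robot to the bar, y along it. It stands left or right of the buttons, turned up to 0.25 rad.
- red_book: Red book, cream panel on the cover, 130 (x) x 190 (y) x 30 mm thick, 0.3 to 0.55 kg, lying loose on the plate 40 to 80 mm short of the bar, up to 0.2 rad askew. Origin: centre of its underside, 12 mm above the desk; x along its short side towards the bar, z up. Against the bar its centre is at x = +43 mm in the plate's frame. A push of 1 to 4 N slides it.
- green_button_top (a point): Centre of the green button's top face, 38 mm across, 46 mm above the desk when up, in a black collar 54 mm across whose top is 32 mm above the desk. One of three in a straight row along the grey console (fixed, 100 x 270 x 20 mm, turned up to 0.25 rad), 85 mm apart, in shuffled order.
- green_button (a joint): Travel of the green button: 0 up, 0.010 m fully down. Pressed straight down against a spring: it starts to move at about 2 N and is fully down at 6 N; it comes back up by itself.
- blue_button_top (a point): Centre of the top face of the blue button, same make as the green one. Not to be pressed.
- blue_button (a joint): Travel of the blue button, 0 up, 0.010 m down.
- red_button_top (a point): Centre of the top face of the red button, same make as the green one. Not to be pressed.
- red_button (a joint): Travel of the red button, 0 up, 0.010 m down.
- stamp: Wooden-handled hand stamp, round, 38 mm across, 80 mm tall, standing loose beyond the station. Origin: centre of its underside. To be left alone.
- mug: Blue mug, 80 mm across, 90 mm tall, standing loose, near left. Origin: centre of its underside. To be left alone.
- blue_book: Dark blue book lying flat, 150 x 210 x 35 mm, loose, at the left of the desk. Origin: centre of its underside. To be left alone.
- cream_book: Cream book, 120 x 180 x 22 mm, loose, lying on the blue book. Origin: centre of its underside. To be left alone.
- tape_dispenser: Black tape dispenser, 140 x 50 mm, 75 mm tall, loose, at the right of the desk. Origin: centre of its underside. To be left alone.
- slip_box: Open wooden slip box, 110 x 140 x 50 mm, loose, at the right of the desk. Origin: centre of its underside. To be left alone.
- glue_stick: White glue stick with orange cap, 27 mm across, 92 mm tall, standing loose between the robot and the station. Origin: centre of its underside. To be left alone.
Things that resemble listed ones, but are neither listed nor needed, are in the scene too. What is meant by the red_book is not pink, and is the smaller of those in its own colour.

How it is judged:
By the outcome, as a careful person would: the job done as asked, in the order asked, and still so for the second after the job is handed in, with the robot touching nothing.
It also fails if it takes over 64 s, if anything falls off the work surface, if the arm or the gripper's body presses on something with over 40 N, if the wrist force passes 120 N, or if a joint passes its speed limit or range.

## Working session

There is one attempt and no reset: what is moved stays moved. The work goes in short steps, each a Python script; the robot and the scene stay as the last script left them, time stands still between calls to the robot, and variables do not carry over. Pictures are saved under pics/ and viewed, at most 10 in all, crops included, and the job is handed in when it is done.

```bash
mkdir -p pics; cat > h.py <<'E'
import numpy as np, cv2
from cell import manip
def snap(n):
    c=manip.calibration(n); im,d=manip.get_image(n); return im,d,c
def save(im,fn): cv2.imwrite('pics/'+fn,cv2.cvtColor(im,cv2.COLOR_RGB2BGR))
def rays(px,c,h=384):
    f=h/2/np.tan(np.radians(c['fovy'])/2)
    K=np.array([[f,0,c['cx']],[0,f,c['cy']],[0,0,1.]])
    # forward model: 1+k1 r^2 of undistorted ray == OpenCV k1
    u=cv2.undistortPoints(np.float64(px).reshape(-1,1,2),K,np.array([c['k1'],0,0,0.]),None,None).reshape(-1,2)
    T=np.array(c['camera_from_world']); R=T[:3,:3]
    d=np.c_[u,np.ones(len(u))]@R
    return -R.T@T[:3,3],d
def onplane(px,c,z):
    o,d=rays(px,c); return o+d*((z-o[2])/d[:,2])[:,None]
def depthpt(px,dep,c):
    o,d=rays(px,c); p=np.int32(np.round(px)).reshape(-1,2)
    return o+d*dep[p[:,1],p[:,0]][:,None]
E
python3 - <<'E'
from h import *
a,da,c=snap('top'); b,db,e=snap('side')
np.savez('v0.npz',a=a,da=da,b=b,db=db)
save(a,'top0.png'); save(b,'side0.png')
for n,q in (('top',c),('side',e)): print(n,q)
print(manip.read_state()['t'])
E
```

```text
top {'fovy': 53.4373795083427, 'cx': 258.59870906892826, 'cy': 183.2234111978459, 'k1': -0.06758263292305941, 'camera_from_world': array([[ 0.01945993, -0.99966655,  0.0169735 ,  0.00254459],
       [-0.98666656, -0.02194507, -0.16126844,  0.52290593],
       [ 0.16158715, -0.01360892, -0.98676461,  1.45668373],
       [ 0.        ,  0.        ,  0.        ,  1.        ]])}
side {'fovy': 56.99920488846837, 'cx': 257.73180318332896, 'cy': 192.5851840683805, 'k1': -0.03339213232585102, 'camera_from_world': array([[-0.98951891, -0.1442622 , -0.00638259,  0.52222659],
       [-0.08643983,  0.62715327, -0.77408458,  0.07502523],
       [ 0.11567401, -0.76541962, -0.63305002,  1.11550252],
       [ 0.        ,  0.        ,  0.        ,  1.        ]])}
0.1
```

View pics/top0.png

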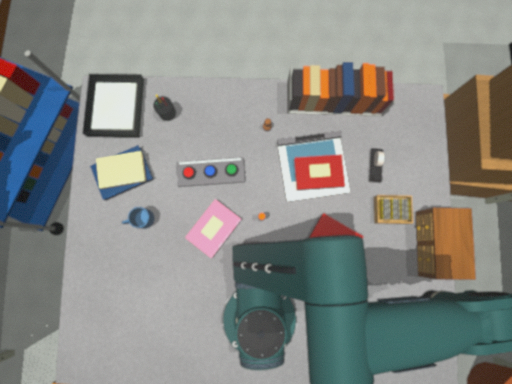

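View pics/side0.png

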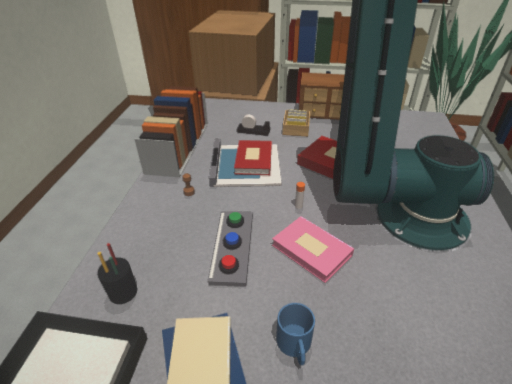

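The top view shows three candidates. The red book on the plate at (320,172) is the smaller of the two red ones. The larger red one is at (335,228), half under the arm, and the pink one is at (213,228), so I choose the one on the plate. Buttons are red (189,172), blue (211,171) and green (232,170). The glue stick is at (262,216) and the bar is along the plate's top edge at (310,138). Next I'll measure these in both views.

```bash
cat > m0.py <<'E'
from h import *
v=np.load('v0.npz'); ct,cs=manip.calibration('top'),manip.calibration('side')
def comp(im,lo,hi,box):
    hsv=cv2.cvtColor(im,cv2.COLOR_RGB2HSV); 
    m=cv2.inRange(hsv,lo,hi)
    if lo[0]==0: m|=cv2.inRange(hsv,(172,lo[1],lo[2]),(180,hi[1],hi[2]))
    k=np.zeros_like(m); x0,y0,x1,y1=box; k[y0:y1,x0:x1]=m[y0:y1,x0:x1]
    cs_,_=cv2.findContours(k,cv2.RETR_EXTERNAL,cv2.CHAIN_APPROX_NONE)
    return max(cs_,key=cv2.contourArea)
def cen(c): M=cv2.moments(c); return np.array([M['m10'],M['m01']])/M['m00']
def tri(p,q):
    o1,d1=rays(p,ct);o2,d2=rays(q,cs);d1,d2=d1[0],d2[0]
    s=np.linalg.lstsq(np.c_[d1,-d2],o2-o1,rcond=None)[0]
    a,b=o1+s[0]*d1,o2+s[1]*d2; return (a+b)/2,np.linalg.norm(a-b)
if __name__=='__main__':
    for n,lo,hi,bt,bs in (('green',(45,90,40),(85,255,255),(175,155,248,190),(208,205,258,290)),
      ('blue',(105,120,60),(130,255,255),(175,155,248,190),(208,205,258,290)),
      ('red',(0,130,80),(8,255,255),(175,155,248,190),(208,205,258,290))):
        p,q=cen(comp(v['a'],lo,hi,bt)),cen(comp(v['b'],lo,hi,bs))
        print(n,p,q,tri(p,q),onplane(p,ct,.046))
    # book cover
    c=comp(v['a'],(0,130,80),(8,255,255),(275,140,352,200))
    P=onplane(c.reshape(-1,2),ct,.042)[:,:2].astype(np.float32)
    r=cv2.minAreaRect(P); print('book',r,cv2.boxPoints(r).round(3).tolist())
    q=comp(v['b'],(0,130,80),(8,255,255),(225,135,280,180)); print('side book',cv2.boundingRect(q))
    # cream panel both views
    p=cen(comp(v['a'],(15,30,150),(35,200,255),(300,155,340,185)));s=cen(comp(v['b'],(15,30,120),(35,200,255),(240,140,275,172)))
    print('panel',p,s,tri(p,s))
    # plate: white, low sat
    w=cv2.inRange(cv2.cvtColor(v['a'],cv2.COLOR_RGB2HSV),(0,0,190),(180,40,255)); k=np.zeros_like(w);k[130:205,270:355]=w[130:205,270:355]
    ys,xs=np.nonzero(k);P=onplane(np.c_[xs,ys],ct,.012)[:,:2].astype(np.float32)
    r=cv2.minAreaRect(P);print('plate',r,cv2.boxPoints(r).round(3).tolist())
    print('glue',depthpt([(262,216)],v['da'],ct),'stamp',depthpt([(267,124)],v['da'],ct),'depths book/bar/plate',depthpt([(300,178),(310,138),(290,190)],v['da'],ct).round(3).tolist())
    save(cv2.resize(np.hstack([v['a'][125:235,170:365]]),None,fx=4,fy=4,interpolation=cv2.INTER_CUBIC),'crop0.png')
E
python3 m0.py
```

```text
green [231.20512821 168.64615385] [234.52873563 217.00574713] (array([0.58001225, 0.12316493, 0.03684843]), np.float64(0.00038955830852228533)) [[0.57796902 0.12260294 0.046     ]]
blue [209.59848485 170.35353535] [231.60747664 237.7165109 ] (array([0.57132664, 0.20851075, 0.03722037]), np.float64(0.0007826131329744067)) [[0.56921065 0.20745132 0.046     ]]
red [188.22885572 171.62935323] [228.20669056 261.3130227 ] (array([0.56382777, 0.29301368, 0.03675276]), np.float64(0.00034009995509060183)) [[0.56223529 0.29141237 0.046     ]]
book ((0.574822723865509, -0.22525234520435333), (0.12496256828308105, 0.1865665763616562), 5.207037925720215) [[0.5040000081062317, -0.1379999965429306], [0.5210000276565552, -0.3240000009536743], [0.6460000276565552, -0.31200000643730164], [0.6290000081062317, -0.12700000405311584]]
side book (235, 141, 36, 28)
panel [319.46478873 170.11971831] [252.02037846 153.02037846] (array([ 0.58188528, -0.22760907,  0.03995305]), np.float64(0.0011013940837052883))
plate ((0.589346170425415, -0.20983150601387024), (0.2304428219795227, 0.2639579176902771), 9.194026947021484) [[0.45500001311302185, -0.09799999743700027], [0.4970000088214874, -0.35899999737739563], [0.7239999771118164, -0.32199999690055847], [0.6819999814033508, -0.061000000685453415]]
glue [[ 0.39052701 -0.00107157  0.09091376]] stamp [[ 0.7560074  -0.01476894  0.07269542]] depths book/bar/plate [[0.547, -0.15, 0.043], [0.711, -0.189, 0.046], [0.503, -0.113, 0.01]]
```

View pics/crop0.png

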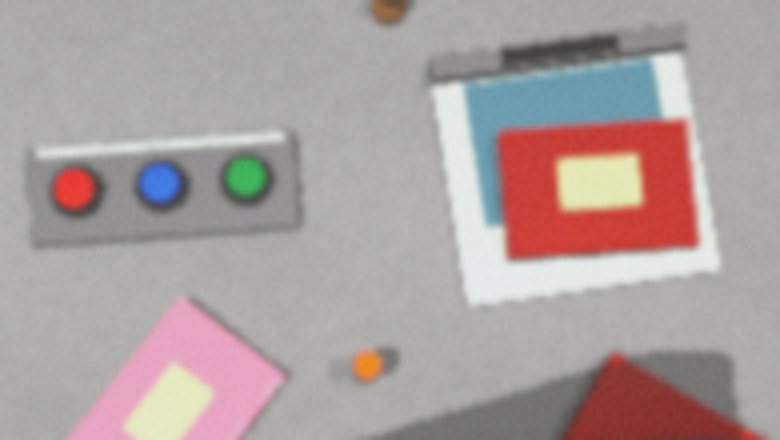

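The crop confirms the choice: a red book with a cream panel lying on the plate, with the bar beyond it, and green as the rightmost button. The numbers agree with the text. Book top is about 0.042, the row spacing is 85 mm and the book's gap to the bar is about 65 mm. I'll go above the pre-push pose for a close look.

```bash
cat >> h.py <<'E'
def Rd(a,s=1):
    y=s*np.array([-np.sin(a),np.cos(a),0]); z=np.array([0,0,-1.]); return np.c_[np.cross(y,z),y,z]
E
python3 - <<'E'
from h import *
print(manip.read_state()['tcp_rot'].round(2) if hasattr(manip.read_state()['tcp_rot'],'round') else manip.read_state()['tcp_rot'])
for s in (1,-1): print(s,manip.inverse_kinematics([.465,-.24,.25],Rd(.16,s)),manip.inverse_kinematics([.47,-.24,.037],Rd(.16,s)))
j=manip.read_state()['joints']
best=min((1,-1),key=lambda s:np.abs(np.array(manip.inverse_kinematics([.465,-.24,.25],Rd(.16,s)))-j).max())
print(best)
manip.movep([.465,-.24,.27],Rd(.16,best))
im,d,c=snap('wrist'); np.savez('w1.npz',im=im,d=d,**{k:c[k] for k in c}); save(im,'w1.png')
im,d,c=snap('side'); np.savez('s1.npz',im=im,d=d)
print(manip.read_state()['t'],c and manip.calibration('wrist'),manip.read_state()['tcp_pos'])
E
```

```text
[[ 0.97  0.23 -0.  ]
 [ 0.23 -0.97  0.  ]
 [ 0.   -0.   -1.  ]]
1 [-0.63227119  0.25303016  0.01881518  1.33658134  0.         -0.79227119] [-0.62660194  0.39307964 -0.38588932  0.79182736  0.         -0.78660194]
-1 [-0.63227119  0.25303016  0.01881518  1.33658134  0.          2.34932146] [-0.62660194  0.39307964 -0.38588932  0.79182736  0.          2.35499071]
-1
1.825 {'fovy': 66.65059699584893, 'cx': 250.7186863691208, 'cy': 196.29668138708962, 'k1': -0.03388616113489377, 'camera_from_world': array([[ 1.57770245e-01, -9.87475641e-01, -6.38477428e-04,
        -3.11093057e-01],
       [-9.49033402e-01, -1.51806867e-01,  2.76206946e-01,
         3.54745555e-01],
       [-2.72844556e-01, -4.29713010e-02, -9.61097974e-01,
         5.41622397e-01],
       [ 0.00000000e+00,  0.00000000e+00,  0.00000000e+00,
         1.00000000e+00]])} [ 0.46457823 -0.24079537  0.2698441 ]
```

View pics/w1.png

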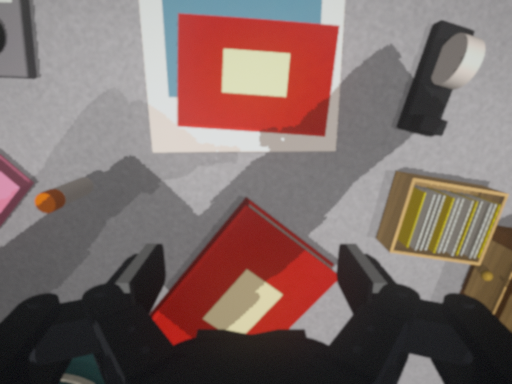

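The wrist view shows the red book's near edge at (178,125)–(325,135), the plate's near edge at (153,152)–(337,151), and the big red book's corner at (247,200).

```bash
python3 - <<'E'
from h import *
w=np.load('w1.npz'); c={k:w[k] for k in('fovy','cx','cy','k1','camera_from_world')}
im=w['im'];hsv=cv2.cvtColor(im,cv2.COLOR_RGB2HSV)
m=cv2.inRange(hsv,(0,130,80),(8,255,255))|cv2.inRange(hsv,(172,130,80),(180,255,255))
m[165:]=0;m[:,:150]=0;m[:,360:]=0
ct=max(cv2.findContours(m,0,cv2.CHAIN_APPROX_NONE)[0],key=cv2.contourArea)
q=cv2.boxPoints(cv2.minAreaRect(ct));print(q)
P=onplane(ct.reshape(-1,2),c,.042)[:,:2].astype(np.float32)
r=cv2.minAreaRect(P);print('book',r,cv2.boxPoints(r).round(3).tolist())
# plate edges by row/col scans of bright unsaturated-ness vs desk
E=[[onplane([p],c,z)[0].round(4).tolist() for p in ps] for ps,z in (([(153,152),(337,151)],.012),([(140,0),(343,0)],.012))]
print('plate near L,R ; far',E)
print('depth: book, plate, bigred corner',depthpt([(200,100),(160,145),(247,206),(235,220),(50,200),(405,200)],w['d'],c).round(3).tolist())
print('big corner@.04',onplane([(247,199),(335,268)],c,.04).round(3).tolist())
print('fingertip-ish px depth',depthpt([(150,255),(355,255)],w['d'],c).round(3).tolist())
E
```

```text
[[171.19289  124.299484]
 [179.10658   13.507614]
 [337.5127    24.822342]
 [329.599    135.61421 ]]
book ((0.5758683681488037, -0.22785858809947968), (0.12738104164600372, 0.18709318339824677), 5.181781768798828) [[0.5040000081062317, -0.14000000059604645], [0.5210000276565552, -0.3269999921321869], [0.6480000019073486, -0.3149999976158142], [0.6309999823570251, -0.1289999932050705]]
plate near L,R ; far [[[0.4594, -0.1023, 0.012], [0.5016, -0.3576, 0.012]], [[0.6468, -0.0717, 0.012], [0.6865, -0.3216, 0.012]]]
depth: book, plate, bigred corner [[0.539, -0.165, 0.04], [0.47, -0.111, 0.011], [0.41, -0.244, 0.04], [0.388, -0.231, 0.041], [0.397, -0.007, 0.091], [0.455, -0.454, 0.047]]
big corner@.04 [[0.42, -0.243, 0.04], [0.336, -0.387, 0.04]]
fingertip-ish px depth [[0.469, -0.197, 0.31], [0.483, -0.283, 0.31]]
```

```bash
cat >> h.py <<'E'
A=.164; C=np.array([.599,-.210])
def pl(x,y): return C+np.array([x*np.cos(A)-y*np.sin(A),x*np.sin(A)+y*np.cos(A)])
def inpl(p):
    d=np.asarray(p)[...,:2]-C; return np.c_[d@[np.cos(A),np.sin(A)],d@[-np.sin(A),np.cos(A)]]
def st(t=''):
    s=manip.read_state(); print(t,round(s['t'],2),np.round(s['tcp_pos'],4),inpl(s['tcp_pos']).round(4),'F',np.round(s['force'],1))
E
python3 - <<'E'
from h import *
R=Rd(A,-1); y=-.014
manip.movep([*pl(-.122,y),.12],R)
print(manip.move_straight([*pl(-.122,y),.035],max_speed=.1,until_force=5)); st('down')
if abs(manip.read_state()['tcp_pos'][2]-.035)<.004:
    print(manip.move_straight([*pl(-.05,y),.035],max_speed=.04,until_force=8)); st('push1')
    print(manip.move_straight([*pl(-.018,y),.035],max_speed=.015,until_force=6)); st('push2')
im,d,c=snap('wrist'); save(im,'w2.png'); np.savez('w2.npz',im=im,d=d,**c); st()
E
```

```text
False
down 3.48 [ 0.4813 -0.244   0.0356] [[-0.1217 -0.0143]] F [-1.  -0.3  0.3]
False
push1 5.42 [ 0.5518 -0.232   0.035 ] [[-0.0501 -0.014 ]] F [-0.4 -0.7  0. ]
False
push2 7.71 [ 0.5835 -0.2267  0.035 ] [[-0.018 -0.014]] F [ 0.8  0.3 -1.2]
 7.76 [ 0.5835 -0.2268  0.035 ] [[-0.0181 -0.014 ]] F [ 0.1 -0.2 -0.1]
```

View pics/w2.png

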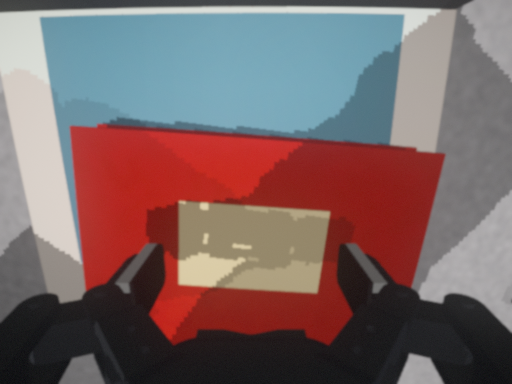

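The wrist view has the book's far edge at (72,127)–(442,153), still well short of the bar at row 8, and the push felt almost no force. I'll measure whether the book moved or the fingers passed over it.

```bash
python3 - <<'E'
from h import *
w=np.load('w2.npz'); c={k:w[k] for k in('fovy','cx','cy','k1','camera_from_world')}
px=[(72,127),(442,153),(200,170),(255,180),(130,285),(378,285),(150,250),(155,280),(160,300),(345,250),(230,8),(230,60)]
P=depthpt(px,w['d'],c); print(np.c_[px,P.round(3),inpl(P).round(3)])
print('far corners at .042',inpl(onplane([(72,127),(442,153)],c,.042)).round(4))
print(manip.read_state()['grip_width'])
s,d,cs=snap('side'); np.savez('s2.npz',im=s,d=d)
save(cv2.resize(s[110:220,190:320],None,fx=5,fy=5,interpolation=cv2.INTER_CUBIC),'s2.png')
E
```

```text
[[ 7.20e+01  1.27e+02  6.32e-01 -1.29e-01  4.10e-02  4.50e-02  7.50e-02]
 [ 4.42e+02  1.53e+02  6.49e-01 -3.15e-01  4.10e-02  3.20e-02 -1.12e-01]
 [ 2.00e+02  1.70e+02  6.20e-01 -1.95e-01  4.10e-02  2.40e-02  1.20e-02]
 [ 2.55e+02  1.80e+02  6.20e-01 -2.23e-01  4.10e-02  1.80e-02 -1.60e-02]
 [ 1.30e+02  2.85e+02  5.86e-01 -1.82e-01  9.60e-02 -8.00e-03  3.00e-02]
 [ 3.78e+02  2.85e+02  6.01e-01 -2.71e-01  9.60e-02 -8.00e-03 -6.00e-02]
 [ 1.50e+02  2.50e+02  5.87e-01 -1.81e-01  6.90e-02 -7.00e-03  3.10e-02]
 [ 1.55e+02  2.80e+02  5.75e-01 -1.85e-01  7.30e-02 -2.00e-02  2.80e-02]
 [ 1.60e+02  3.00e+02  5.40e-01 -1.80e-01  4.10e-02 -5.40e-02  3.90e-02]
 [ 3.45e+02  2.50e+02  6.00e-01 -2.68e-01  6.60e-02 -9.00e-03 -5.70e-02]
 [ 2.30e+02  8.00e+00  7.04e-01 -1.96e-01  1.10e-02  1.06e-01 -3.00e-03]
 [ 2.30e+02  6.00e+01  6.78e-01 -2.00e-01  1.20e-02  8.00e-02 -3.00e-03]]
far corners at .042 [[ 0.0454  0.0738]
 [ 0.0326 -0.1108]]
0.08508988031312233
```

View pics/s2.png

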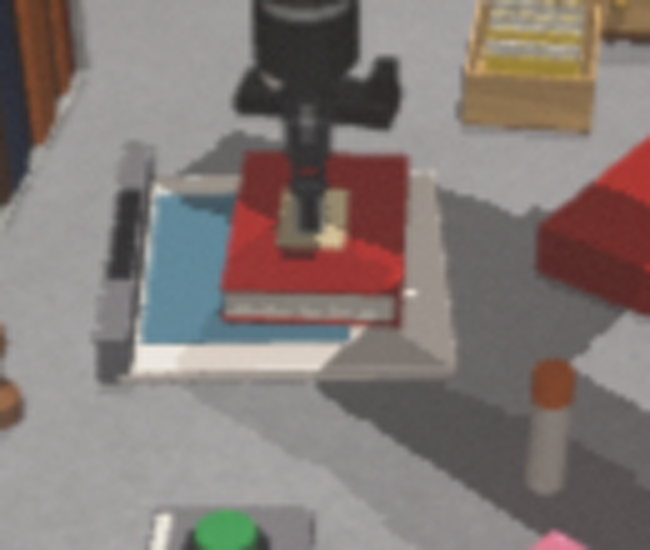

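The side crop shows the fingers hovering over the book, with the tip around crop (310,235), and the book unmoved. The open fingertips therefore sit higher than I assumed, so I'll measure the tip height from the side depth.

```bash
python3 - <<'E'
from h import *
s=np.load('s2.npz'); c=manip.calibration('side')
px=[(252,y) for y in range(140,164,2)]
P=depthpt(px,s['d'],c); print(np.c_[px,P.round(4),inpl(P).round(4)])
o,d=rays([(252,156.5)],c)   # tip on the vertical plane y'=-.014+.0425..0.057
n=np.array([-np.sin(A),np.cos(A),0])
for yy in (.030,.043):
    t=(yy-(o-np.r_[C,0])@n)/(d[0]@n); print('tip if y=',yy,o+t*d[0])
E
```

```text
[[ 2.5200e+02  1.4000e+02  5.7010e-01 -1.5950e-01  1.3780e-01 -2.0300e-02
   5.4500e-02]
 [ 2.5200e+02  1.4200e+02  5.7020e-01 -1.5960e-01  1.2980e-01 -2.0200e-02
   5.4400e-02]
 [ 2.5200e+02  1.4400e+02  5.9220e-01 -2.8880e-01  4.1600e-02 -1.9600e-02
  -7.6700e-02]
 [ 2.5200e+02  1.4600e+02  5.6980e-01 -1.5540e-01  1.1630e-01 -1.9900e-02
   5.8600e-02]
 [ 2.5200e+02  1.4800e+02  5.6970e-01 -1.5420e-01  1.0890e-01 -1.9800e-02
   5.9900e-02]
 [ 2.5200e+02  1.5000e+02  5.7310e-01 -1.7330e-01  8.8400e-02 -1.9600e-02
   4.0500e-02]
 [ 2.5200e+02  1.5200e+02  5.7280e-01 -1.7080e-01  8.1600e-02 -1.9500e-02
   4.3000e-02]
 [ 2.5200e+02  1.5400e+02  5.7280e-01 -1.6980e-01  7.3800e-02 -1.9300e-02
   4.4000e-02]
 [ 2.5200e+02  1.5600e+02  3.9420e-01  8.8210e-01  7.6760e-01 -2.3700e-02
   1.1109e+00]
 [ 2.5200e+02  1.5800e+02  5.7670e-01 -1.9140e-01  4.2100e-02 -1.8900e-02
   2.2000e-02]
 [ 2.5200e+02  1.6000e+02  5.7470e-01 -1.7850e-01  4.2000e-02 -1.8800e-02
   3.5100e-02]
 [ 2.5200e+02  1.6200e+02  5.7380e-01 -1.7250e-01  3.7300e-02 -1.8700e-02
   4.1100e-02]]
tip if y= 0.03 [ 0.57527736 -0.18351776  0.05390052]
tip if y= 0.043 [ 0.57309958 -0.17070135  0.06248397]
```

Both cameras put the open fingertips about 30 mm above the TCP rather than below it. I'll back out upward, touch the desk gently in front of the plate to calibrate the tip height, and then push with the tips at about 24 mm.

```bash
python3 - <<'E'
from h import *
R=Rd(A,-1); y=-.014; x0=-.144
manip.move_straight([*pl(-.018,y),.10],max_speed=.15)
manip.move_straight([*pl(x0,y),.10],max_speed=.15)
manip.move_straight([*pl(x0,y),.03],max_speed=.1,until_force=5); st('pre'); 
print(manip.read_state()['joints'])
s,d,c=snap('side'); np.savez('s3.npz',im=s,d=d); save(cv2.resize(s[110:220,190:320],None,fx=5,fy=5,interpolation=cv2.INTER_CUBIC),'s3.png')
for z in (-.03,-.02,-.01,0.):
    try: print(z,manip.inverse_kinematics([*pl(x0,y),z],R))
    except Exception as e: print(z,e)
E
```

```text
pre 10.23 [ 0.4595 -0.2475  0.0304] [[-0.1437 -0.0142]] F [ 0.9 -0.3 -0.3]
[-6.50213945e-01  3.91611517e-01 -4.10756549e-01  7.67853489e-01
  2.04183440e-05  2.32725995e+00]
-0.03 [-0.65034343  0.4654278  -0.49208299  0.61328554  0.          2.32724922]
-0.02 [-0.65034343  0.4521899  -0.4797463   0.63886013  0.          2.32724922]
-0.01 [-0.65034343  0.43933771 -0.46697652  0.66448209  0.          2.32724922]
0.0 [-0.65034343  0.42687661 -0.45377736  0.69014236  0.          2.32724922]
```

View pics/s3.png

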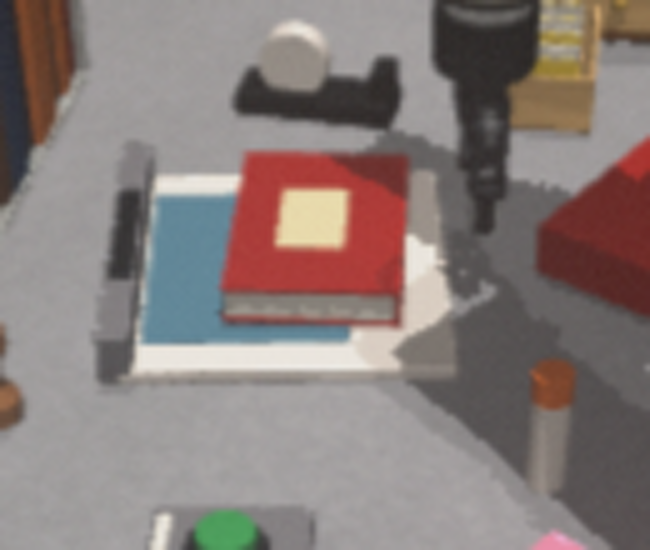

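The side crop shows the hand in front of the plate with the tip at crop (485,232), well above the desk. The book hasn't moved and nothing is in the way, so I'll do the guarded touch.

```bash
python3 - <<'E'
from h import *
y=-.014; x0=-.144
print(manip.move_straight([*pl(x0,y),-.045],max_speed=.025,until_force=3)); st('touch')
s=manip.read_state(); z=s['tcp_pos'][2]; print('finger',s['finger_force'],s['torque'])
manip.move_straight([*pl(x0,y),z+.025],max_speed=.1); st('up')
E
```

```text
True
touch 12.26 [ 0.4593 -0.2473 -0.0245] [[-0.144 -0.014]] F [-3.   1.2 11. ]
finger 5.316271670417336 [ 0.27637475  0.34303633 -0.03114249]
up 12.66 [ 4.594e-01 -2.474e-01  4.000e-04] [[-0.1439 -0.0141]] F [-0.7  0.3 -1. ]
```

Contact came at TCP z = -0.0245, so the open tips are 24 mm above the TCP. They now stand at about 25 mm, between the plate (12) and the book's top (42), so I can push.

```bash
python3 - <<'E'
from h import *
y=-.014
print(manip.move_straight([*pl(-.05,y),.0],max_speed=.05,until_force=8)); st('push1')
if manip.read_state()['tcp_pos'][0]>pl(-.06,y)[0]-.005:
    print(manip.move_straight([*pl(-.020,y),.0],max_speed=.012,until_force=5)); st('push2')
im,d,c=snap('wrist'); save(im,'w4.png'); np.savez('w4.npz',im=im,d=d,**c)
E
```

```text
True
push1 13.84 [ 5.191e-01 -2.374e-01 -1.000e-04] [[-0.0833 -0.014 ]] F [-0.4  0.3 -0.4]
```

View pics/w4.png

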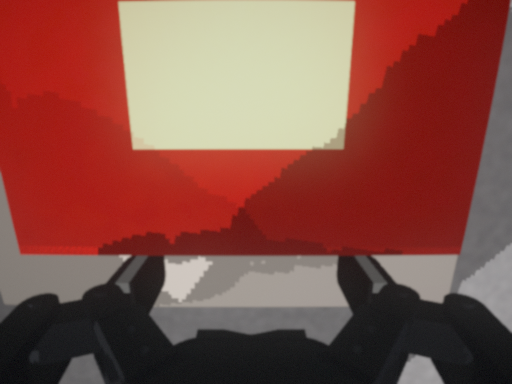

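The wrist view shows both fingertips against the near edge (row 254), and the book is now parallel to them. The stop was a contact transient, so I'll continue more slowly.

```bash
python3 - <<'E'
from h import *
y=-.014
for i in range(5):
    r=manip.move_straight([*pl(-.045,y),0.],max_speed=.02,until_force=8); st('push1 %s'%r)
    if inpl(manip.read_state()['tcp_pos'])[0,0]>-.048: break
for i in range(3):
    r=manip.move_straight([*pl(-.015,y),0.],max_speed=.01,until_force=6); st('push2 %s'%r)
    if r and inpl(manip.read_state()['tcp_pos'])[0,0]>-.040: break
im,d,c=snap('wrist'); np.savez('w5.npz',im=im,d=d,**c)
s,d,c=snap('side'); np.savez('s5.npz',im=s,d=d); 
o=np.zeros((600,800,3),np.uint8); o[:384,:512]=im; o[384:584,:260]=cv2.resize(s[120:220,190:320],None,fx=2,fy=2); t,d,c=snap('top'); o[384:584,260:560]=cv2.resize(t[125:225,250:400],None,fx=2,fy=2); save(o,'w5.png')
E
```

```text
push1 True 14.47 [ 5.207e-01 -2.368e-01 -5.000e-04] [[-0.0816 -0.0136]] F [-0.2 -0.3 -0.1]
push1 False 16.48 [ 5.569e-01 -2.311e-01  1.000e-04] [[-0.045 -0.014]] F [-1.9 -0.2 -1.1]
push2 True 17.87 [ 5.675e-01 -2.292e-01 -4.000e-04] [[-0.0342 -0.0138]] F [ 0.6 -0.9  0.2]
```

View pics/w5.png

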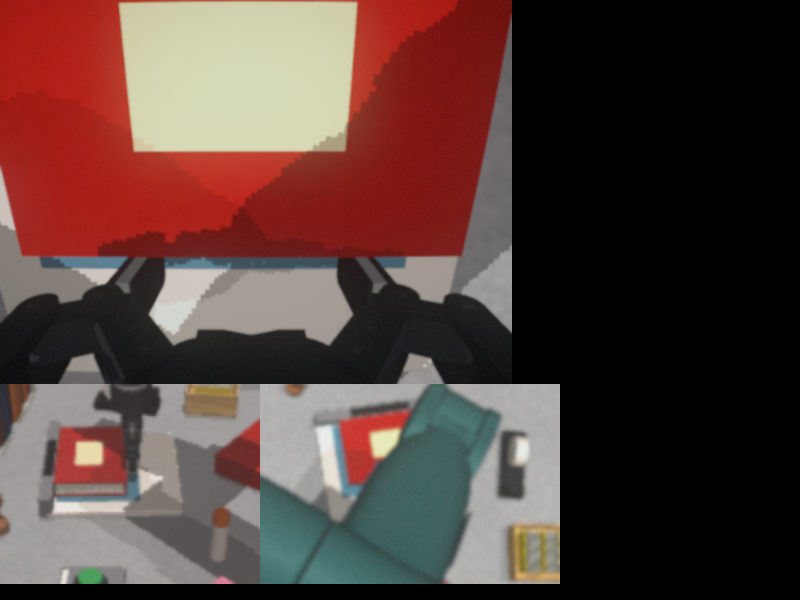

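The composite shows the book at the bar in the side and top insets, with the TCP at x' = -34 mm against an expected -33. I'll give it one more gentle seating push, back off, and check squareness from above.

```bash
python3 - <<'E'
from h import *
y=-.014
for i in range(2): r=manip.move_straight([*pl(-.025,y),0.],max_speed=.008,until_force=8); st('seat %s'%r)
x=inpl(manip.read_state()['tcp_pos'])[0,0]
manip.move_straight([*pl(x-.03,y),0.],max_speed=.1); manip.move_straight([*pl(x-.03,y),.25],max_speed=.25)
im,d,c=snap('wrist'); np.savez('w6.npz',im=im,d=d,**c); save(cv2.resize(im[0:260,:],(800,406)),'w6.png'); st()
hsv=cv2.cvtColor(im,cv2.COLOR_RGB2HSV)
m=cv2.inRange(hsv,(0,130,60),(8,255,255))|cv2.inRange(hsv,(172,130,60),(180,255,255)); m[230:]=0
ct=max(cv2.findContours(m,0,cv2.CHAIN_APPROX_NONE)[0],key=cv2.contourArea)
P=onplane(ct.reshape(-1,2),c,.042)[:,:2].astype(np.float32)
r=cv2.minAreaRect(P);print('book',r,inpl(cv2.boxPoints(r)).round(4).tolist())
E
```

```text
seat True 18.5 [ 0.5673 -0.2288 -0.001 ] [[-0.0343 -0.0134]] F [ 0.8 -0.5  0.8]
seat True 18.93 [ 0.5671 -0.2285 -0.0016] [[-0.0345 -0.0131]] F [-0.3  0.5 -0.4]
 20.57 [ 0.5374 -0.234   0.2488] [[-0.0647 -0.0137]] F [-0.2 -0.  -0.9]
book ((0.6423484086990356, -0.21263417601585388), (0.12757563591003418, 0.18914200365543365), 9.28792667388916) [[-0.0213, 0.085], [-0.0216, -0.1041], [0.1059, -0.1044], [0.1063, 0.0848]]
```

View pics/w6.png

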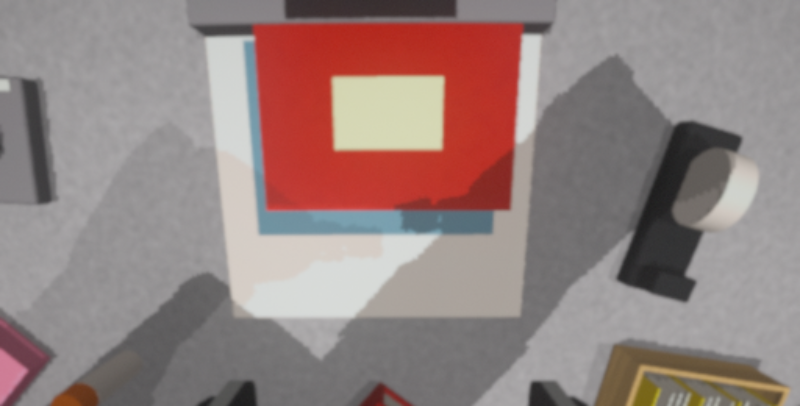

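The wrist view shows the book lying along the bar with no gap, its far edge at row 24 of the crop. It measures 0.162 rad against the plate's 0.164, with the far edge at x' = 0.106, so it is square. Next I'll shut the fingers and take one close look at the green button.

```bash
python3 - <<'E'
from h import *
manip.gripper_to(0.0,20)
R=Rd(.093,1)
manip.movep([.67,.131,.25],R); st()
im,d,c=snap('wrist'); np.savez('w7.npz',im=im,d=d,**c); save(im,'w7.png')
hsv=cv2.cvtColor(im,cv2.COLOR_RGB2HSV); m=cv2.inRange(hsv,(45,90,40),(85,255,255))
ct=max(cv2.findContours(m,0,cv2.CHAIN_APPROX_NONE)[0],key=cv2.contourArea)
(u,v),rad=cv2.minEnclosingCircle(ct); M=cv2.moments(ct); p=[M['m10']/M['m00'],M['m01']/M['m00']]
print(p,rad,onplane([p],c,.046),depthpt([p],d,c),cv2.minAreaRect(onplane(ct.reshape(-1,2),c,.046)[:,:2].astype(np.float32)))
E
```

```text
23.44 [0.6701 0.1305 0.25  ] [[0.1257 0.3244]] F [0.1 0.  0.1]
[251.76190476190476, 93.57261904761904] 17.021799087524414 [[0.57848317 0.12321167 0.046     ]] [[0.57838764 0.12320888 0.04444255]] ((0.5786113142967224, 0.12348145246505737), (0.03642645850777626, 0.037156980484724045), 5.244100093841553)
```

View pics/w7.png

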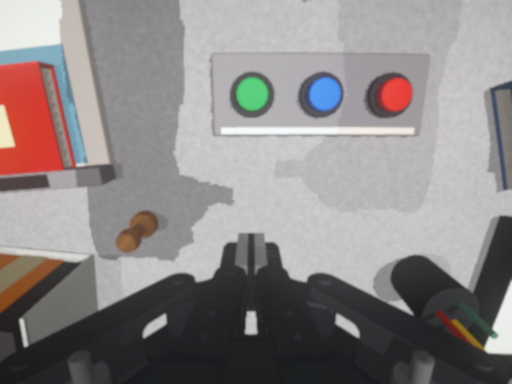

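The wrist view shows green at (252,94), blue at (325,95) and red at (396,95), with the shut fingertips at (250,240). Green is at (0.5785, 0.1233) with depth z of 0.044, which agrees with the first estimate. I'll press it with a guarded descent, and I won't view any more pictures.

```bash
python3 - <<'E'
from h import *
R=Rd(.093,1); g=[.5785,.1233]
manip.movep([*g,.12],R)
r=manip.move_straight([*g,.075],max_speed=.06,until_force=3); st('a %s'%r)
r=manip.move_straight([*g,.015],max_speed=.015,until_force=2.5); st('touch %s'%r)
E
```

```text
a False 25.12 [0.5787 0.1233 0.0753] [[0.0344 0.3322]] F [ 0.4 -0.5 -0.3]
touch True 27.7 [0.5785 0.1233 0.0315] [[0.0342 0.3322]] F [0.9 0.8 2.7]
```

```bash
python3 - <<'E'
from h import *
g=[.5785,.1233]
r=manip.move_straight([*g,.018],max_speed=.008,until_force=5); st('down %s'%r)
manip.hold(.2); st('held')
E
```

```text
down True 28.66 [0.5786 0.1233 0.0247] [[0.0343 0.3322]] F [-1.1  0.2  7.1]
held 28.86 [0.5786 0.1233 0.0247] [[0.0343 0.3322]] F [-1.4  0.2  8. ]
```

It held 8 N with the tip at about 0.036, so the button is fully down. I'll lift off, retreat and verify.

```bash
cat > fin.py <<'E'
from h import *; from m0 import comp,cen
g=[.5785,.1233]
manip.move_straight([*g,.06],max_speed=.04); manip.move_straight([*g,.25],max_speed=.25)
manip.movep([.67,.131,.25],Rd(.093,1)); st('away')
im,d,c=snap('wrist'); p=cen(comp(im,(45,90,40),(85,255,255),(200,50,300,140))); print('green',p,depthpt([p],d,c).round(4))
manip.movep([.43,.22,.3],Rd(.7,1)) if manip.inverse_kinematics([.43,.22,.3],Rd(.7,1)) is not None else None
t,d,ct=snap('top'); v=np.load('v0.npz')
k=comp(t,(0,130,80),(8,255,255),(275,125,352,200)); r=cv2.minAreaRect(onplane(k.reshape(-1,2),ct,.042)[:,:2].astype(np.float32)); print('book',r,inpl([r[0]]))
df=(np.abs(t.astype(int)-v['a']).max(2)>50).astype(np.uint8); df=cv2.morphologyEx(df,cv2.MORPH_OPEN,np.ones((3,3)))
n,_,s,_=cv2.connectedComponentsWithStats(df); print(s[1:][s[1:,4]>15])
st()
E
python3 fin.py
```

```text
away 31.26 [0.67   0.131  0.2476] [[0.1257 0.3248]] F [-1.1 -0.2 -0.3]
green [251.51750292  94.09587709] [[0.5784 0.1232 0.0448]]
book ((0.6414417028427124, -0.2095465213060379), (0.13008224964141846, 0.18664443492889404), 9.247023582458496) [[ 0.04194626 -0.00648189]]
[[  290   137    49    25   914]
 [   98   138   159   246 18449]
 [  129   151    17    32   422]
 [  339   156     4     8    26]
 [  295   163    50    28  1042]
 [  222   165    61    71  2060]
 [  142   210     7    11    50]
 [  232   214   273   170 24114]
 [  437   255    14    24   307]
 [  253   302     7     4    24]
 [  297   312     6    11    59]
 [  292   329     7    13    65]
 [  260   350    25    20   275]]
 32.38 [0.4309 0.2197 0.2996] [[-0.0956  0.4514]] F [-1.1  0.7  0.4]
```

```bash
python3 -c "
from cell import manip
manip.hold(.3); print(manip.close_job())"
```

```text
the job is handed in; nothing more can be done
None
```

The job is handed in: the red book lies squarely against the stop bar (centre measured at x = +42 mm, angle within about 0.003 rad of the plate), green was then pressed fully down at about 8 N, came back up, and the hand is clear, but I viewed 11 pictures against the limit of 10.

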